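# Open the child-proof snack crate and hold its gate wide

### The job

Open the wooden snack crate so that someone can reach in: first squeeze the safety catch on its roof (the two round pins) fully together, and only then the main catch (the two flat paddles); both stay in once squeezed. Then take the gate by the upright post on its top, swing it out past the click of its detent until it stands wide open, about square to the crate's front, and finish still holding it there, because its spring pulls it back. Leave the tumbler, the salt shaker and the tin where they stand.

Things in the scene. Friction and masses are not known exactly. Their poses are not given: they have to be found in the camera images.
- crate: wooden crate fixed to the worktop, 115 (x) x 270 (y) x 140 mm high, flat roof; origin on the worktop 65 mm behind its front face, midway across its width; x to its back, y to its left. Its front (-x) is shut by a barred gate 205 mm wide, hinged upright near its left end. Two catches stand on the roof, 95 mm apart along y (which is on which side varies). A sprung detent ball sits on the roof by the hinge
- gate (a joint): angle of the gate about its upright hinge, rad: 0 shut, grows as its free end swings out of the front towards the robot (clockwise seen from above), stop at 1.9. A spring pulls it shut, about 2 N at the post when wide open. It cannot open until both catches are squeezed; at about 0.3 to 0.7 rad it must be pulled over a detent (about 5 N at the post)
- gate_hinge (a point): point on the gate's upright hinge axis at the height of gate_post, 188 mm over the worktop; its axes turn with the gate
- gate_post (a point): grip point on the gate's post: an upright round steel post, diameter 16 mm (cap 19 mm), standing on the gate's top rail 118 mm from the hinge axis. Clear length from 152 to 200 mm over the worktop; this point is at 188 mm. Its axes turn with the gate and equal the crate's when shut (the gate then extends along -y from the hinge)
- safety_grip (a point): centre of the safety catch (the first to squeeze), midway between its two upright round steel pins, 28 mm above the roof (168 mm over the worktop); axes as the crate's. The pins have 10 mm diameter, reach from 8 to 40 mm above the roof and stand to the left (+y) and right (-y) of this point; outside to outside 48 mm, 24 mm when fully squeezed. Base plate under them 40 (x) x 78 (y) x 6 mm
- main_grip (a point): centre of the main catch (the second to squeeze), midway between its two upright flat steel paddles, 28 mm above the roof (168 mm over the worktop); axes as the crate's. The paddles are 32 mm wide (x), 6 mm thick (y), reach from 8 to 40 mm above the roof; outside to outside (y) 48 mm, 24 mm when fully squeezed. Base plate as the safety catch's
- safety_left (a joint): travel of the left (+y) pin of the safety catch towards the catch's centre, m: 0 out, 0.012 fully squeezed; slides against about 3 N of friction and stays where it is put; frees the gate from 0.007
- safety_right (a joint): travel of the right (-y) pin of the safety catch towards the catch's centre, m: 0 out, 0.012 fully squeezed; slides against about 3 N of friction and stays where it is put; frees the gate from 0.007
- main_left (a joint): travel of the left (+y) paddle of the main catch towards the catch's centre, m: 0 out, 0.012 fully squeezed; slides against about 3 N of friction and stays where it is put; frees the gate from 0.007
- main_right (a joint): travel of the right (-y) paddle of the main catch towards the catch's centre, m: 0 out, 0.012 fully squeezed; slides against about 3 N of friction and stays where it is put; frees the gate from 0.007
- tumbler: bystander: clear drinking glass, diameter 78 mm, 87 mm high; origin at the centre of its foot
- salt_shaker: bystander: salt shaker, diameter 44 mm, 90 mm high; origin at the centre of its foot
- tin: bystander: low tin, diameter 75 mm, 58 mm high; origin at the centre of its foot

How it is judged:
On the way, in this order (a step that is already met when the one before it is completed fails the run):
1. the safety catch (round pins) is squeezed in while the main catch is still out and the gate shut (value of joint each of safety_left, safety_right above 0.007 m and value of joint each of main_left, main_right below 0.004 m and value of joint gate below 0.1 rad), for 0.2 s.
2. the main catch (flat paddles) is squeezed in too, the gate still shut (value of joint each of safety_left, safety_right, main_left, main_right above 0.007 m and value of joint gate below 0.1 rad), for 0.2 s.
3. the gate is pulled past its detent (value of joint gate above 0.8 rad), for 0.1 s.
At the end, for the whole second after the job is handed in: the gate is open by more than 1.3 rad (75 degrees) and still, the fingers hold it there (they touch it with more than 0.5 N), both catches are still squeezed by more than 7 mm a side, and tumbler, salt shaker and tin are within 30 mm of where they stood (value of joint gate above 1.3 rad and velocity of joint gate between -0.1 and 0.1 rad/s and contact force between the fingers and gate above 0.5 N and value of joint each of safety_left, safety_right, main_left, main_right above 0.007 m and distance of each of tumbler, salt_shaker, tin from where it was at the start of the episode below 0.03 m); the arm keeps its last pose, push and grip.
It fails at once if the tumbler is knocked over or pushed away (distance of tumbler from where it was at the start of the episode above 0.03 m or angle between tumbler's own z axis and vertical above 0.5 rad).
It fails at once if the salt shaker is knocked over or pushed away (distance of salt_shaker from where it was at the start of the episode above 0.03 m or angle between salt_shaker's own z axis and vertical above 0.5 rad).
It fails at once if the tin is knocked over or pushed away (distance of tin from where it was at the start of the episode above 0.03 m or angle between tin's own z axis and vertical above 0.5 rad).
It also fails if it takes over 58 s, if anything falls off the work surface, if the arm or the gripper's body presses on something with over 40 N, if the wrist force passes 120 N, or if a joint passes its speed limit or range.

### The arm

A 6-joint arm with a two-finger parallel gripper is mounted at the origin on a cart in front of the work surface, level with it; the furniture and walls round the work are solid. World frame = base frame: x ahead of the robot, y to its left, z up, the work surface at z = 0. Lengths are in m, angles in rad, forces in N, time in s.
With the tool pointing down it reaches from about 0.35 to 0.775 m from the base axis. Payload 7.3 kg.
Tool frame: the origin (TCP) lies midway between the tips of the shut fingers; the grasp point (between the pads) lies 19 mm behind it (r.grip_point_offset is the distance from the TCP to the grasp point, in m); z points along the fingers, y is the line along which they close (so a half turn about z gives the same grasp; the last joint's range is limited). The gripper opens to 92 mm and grips with 3 to 60 N. Pads are 19 mm wide; open, the fingers measure 130 mm over their backs; the gripper's body (75 mm by 190 mm) begins 47 mm behind the grasp point.
Start: joints at [-1.339, 0.342, 1.524, -0, 1.275, -0.146], TCP at [0.194, -0.488, 0.227] pointing down, gripper open.
Joint ranges: [-2.53, 2.53], [-0.77, 2.02], [0.04, 2.7], [-1, 4.14], [0.28, 2.66], [-3.11, 3.11]. Speed limits (rad/s): [2.57, 2.57, 3.14, 3.14, 3.14, 3.14].

### API

Orientations are given as [roll, pitch, yaw] about the fixed x, y, z axes, in that order (R = Rz(yaw) Ry(pitch) Rx(roll)).
In Python, from rig import r, cams gives the robot as it stands.
- The arm moves only by the shell command python3 -m handwheel 'ROWS' [OPENING] [FORCE]. ROWS is JSON, a list of rows, each a list of 6 numbers: the shift along the tool's x, y, z in m, then the turn, a rotation vector about the tool's x, y, z in degrees. In form: [[dx, dy, dz, ax, ay, az], ...]. A call has 1 to 20 rows; each row is the pose to reach, as a shift and turn from the pose commanded when the call began, along the tool's axes at that moment; what a row does not reach only later rows make up. A row lasts 1/8 s, in which the tool goes at most 62.5 mm and 10.7 degrees, less where a joint would pass 70% of its speed; a pose out of reach is approached as far as the arm can. A call with a gripper value outside its range is refused whole. OPENING is the closure, from -1 (fully open) to 1 (shut), set as the call begins (- or left out, the last holds). The fingers move at their own pace and stop on an object; FORCE is the grip in N (left out, the last holds). Time passes only in rows, so rows that repeat a pose let the fingers close. It gives the time, the measured TCP pose, the force, the opening and the grip force at its end, in the units of the state.
- r.get_state(): the state, without advancing time (a new reading comes with each control period).
- cams.snapshot(name): name is "scene" or "top" or "wrist"; returns (picture, depth): 480x640x3 uint8, red, green, blue; 480x640 float32, m along the optical axis (not along the pixel's ray), 0 where there is no reading.
- cams.calibration(name): a dict with "fx", "fy", "cx", "cy" (pixels), "eye" and "orientation" of the camera in the world. Camera axes: x right, y down, z forward; pixel columns grow to the right and rows downward; lengths in m; the calibration is good to about 2 mm. A picture is of the moment at which its call begins: read the wrist's pose just before it. calibration takes no time and is no camera call; for the wrist camera it gives the pose at the moment of the call.
- r.hand_in(): hands the job in; it is judged then, once.
The state is a dict: "time_s": time; "joints": joint angles; "qd": joint speeds; "joint_torque": joint torques, N m; "ee_pos": TCP position; "eef_rot": TCP orientation; "wrist_force": force on the tool from outside, world axes, zero at the start; "ft_torque": the same for the moment, N m; "opening": opening from 0.0 (shut) to 1.0 (fully open); "gripper_force": force on a finger pad.
Only numpy, scipy, OpenCV 4.12 (cv2) and the standard library are available. Lean on these libraries where they do the work, as an engineer would, in place of code of your own. Each camera call takes 0.05 s, during which the arm holds its last target. There are 200 camera calls.

## Working session

There is one attempt and no reset: what is moved stays moved. The work goes in short steps, Python scripts to look and compute and a shell command to move; the robot and the scene stay as the last step left them, time stands still between calls to the robot, and variables do not carry over. Pictures are saved under pics/ and viewed, at most 10 in all, crops included, and the job is handed in when it is done.

```bash
ls; mkdir -p pics
python3 - <<'E'
from rig import r,cams
import cv2,numpy as np
for n in("scene","top"):
    p,d=cams.snapshot(n); cv2.imwrite(f"pics/{n}.png",p[:,:,::-1]); np.save(f"pics/{n}_d.npy",d); np.save(f"pics/{n}_p.npy",p)
    c=cams.calibration(n); print(n,c)
print(r.get_state(), r.grip_point_offset)
E
```

```text
pics
scene {'fx': 442.9492918939087, 'fy': 442.9492918939087, 'cx': 321.27325065135364, 'cy': 233.97104218560943, 'eye': array([-0.01280916, -0.86108008,  0.47966229]), 'orientation': array([-1.97064669,  0.01777698, -0.75061692])}
top {'fx': 604.5252992777505, 'fy': 604.5252992777505, 'cx': 320.03295904456417, 'cy': 243.3504804317406, 'eye': array([ 0.31828898, -0.23655607,  1.1267495 ]), 'orientation': array([-2.92464453, -0.00380548, -1.60241661])}
{'time_s': 0.1, 'joints': array([-1.33899202e+00,  3.42646102e-01,  1.52492773e+00,  1.73402385e-05,
        1.27539364e+00, -1.46048855e-01]), 'qd': array([-0.0001368 , -0.00254263, -0.00053403,  0.00078009, -0.00023314,
        0.0003456 ]), 'joint_torque': array([ 1.76458303e-03, -4.32003450e+01, -2.44694209e+01,  7.17797340e-02,
        5.26439014e-02, -5.60283740e-05]), 'ee_pos': array([ 0.19360348, -0.48760744,  0.22611588]), 'eef_rot': array([-3.14023488e+00, -2.16484204e-04,  3.77847956e-01]), 'wrist_force': array([-0.30979415,  0.35221163, -0.22634372]), 'ft_torque': array([-0.04368356,  0.00238812,  0.0051353 ]), 'gripper_force': 0.0, 'opening': 0.9997865183837027} 0.0188
```

View pics/top.png

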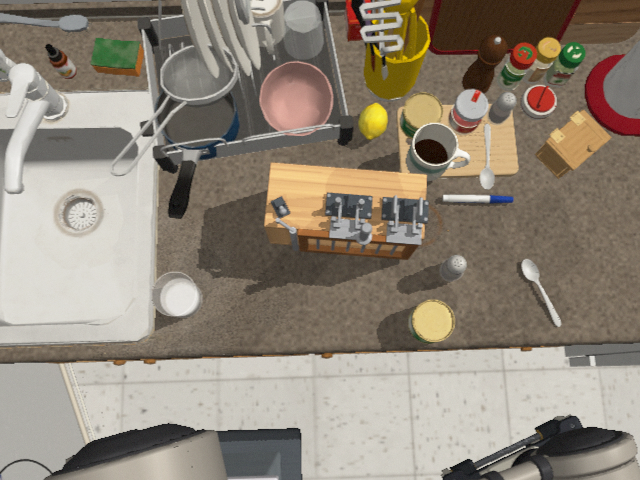

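View pics/scene.png

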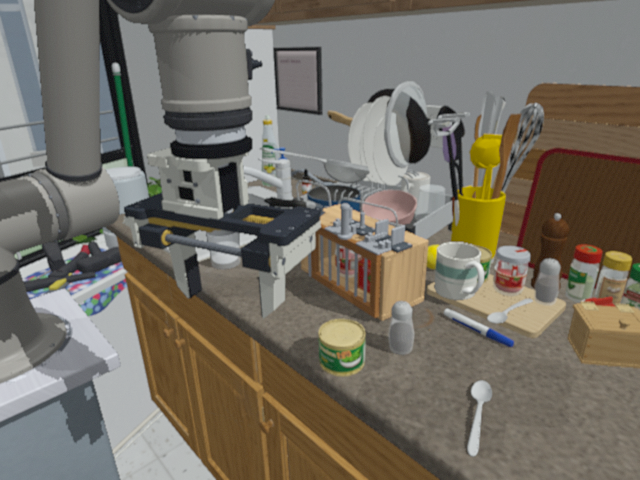

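The top view shows the crate at about (345,210), with its catches at (348,210) and (405,212), the post near (365,232) and the hinge near (290,228). The salt shaker is at (455,267), the tin at (432,320) and the tumbler at (177,295). Next I'll zoom in.

```bash
cat > h.py <<'E'
import numpy as np,cv2
from scipy.spatial.transform import Rotation as R
from rig import r,cams
def rot(c): return R.from_euler('xyz',c['orientation']).as_matrix()
def ray(c,u,v,z):
    d=rot(c)@np.array([(u-c['cx'])/c['fx'],(v-c['cy'])/c['fy'],1.]); e=np.array(c['eye']); return e+d*(z-e[2])/d[2]
def cloud(c,d):
    v,u=np.indices(d.shape); P=np.stack([(u-c['cx'])/c['fx']*d,(v-c['cy'])/c['fy']*d,d],-1)
    return P@rot(c).T+np.array(c['eye'])
E
python3 - <<'E'
from h import *
c=cams.calibration("top");p=np.load("pics/top_p.npy");d=np.load("pics/top_d.npy")
cv2.imwrite("pics/crop.png",cv2.resize(p[150:280,250:480],None,fx=3.4,fy=3.4,interpolation=cv2.INTER_CUBIC)[:,:,::-1])
P=cloud(c,d)
def rect(m,name):
    q=P[m][:,:2].astype(np.float32); b=cv2.minAreaRect(q); print(name,len(q),b, q.mean(0))
u0=np.zeros(d.shape,bool);u0[150:280,250:440]=1
roof=u0&(abs(P[...,2]-.14)<.008)&(d>0); 
m=cv2.morphologyEx(roof.astype(np.uint8),cv2.MORPH_OPEN,np.ones((3,3)))>0; rect(m,"roof")
hi=u0&(P[...,2]>.165)&(d>0)
n,l,s,ce=cv2.connectedComponentsWithStats(hi.astype(np.uint8))
for i in range(1,n):
    if s[i,4]>5: print(ce[i],s[i],P[l==i].mean(0),P[l==i][:,2].max())
for nm,(u,v,z) in dict(tumbler=(177,295,.05),salt=(455,266,.08),tin=(432,321,.058)).items(): print(nm,ray(c,u,v,z))
for nm,uv in dict(BL=(271,163),BR=(427,174),FR=(424,231),FL=(266,226)).items(): print(nm,ray(c,*uv,.14))
E
```

```text
roof 7663 ((0.603761613368988, -0.2949267327785492), (0.27351289987564087, 0.12893272936344147), 83.28754425048828) [ 0.6171411  -0.27957407]
[394.68181818 204.89772727] [392 195   6  21  88] [ 0.58767907 -0.3705004   0.1778534 ] 0.1826324173111965
[338.28571429 200.66666667] [336 197   6   8  42] [ 0.59760436 -0.27882035  0.17795416] 0.183376777097787
[420.17977528 207.30337079] [418 197   6  21  89] [ 0.58234329 -0.41181924  0.17785284] 0.1841627799494202
[361.1627907  202.41860465] [358 199   7   8  43] [ 0.59353209 -0.31603492  0.1778364 ] 0.18300392068461746
[365.64516129 230.30967742] [360 223  13  17 155] [ 0.54071798 -0.31895922  0.20168251] 0.2138049706871321
tumbler [0.46870036 0.01054301 0.05      ]
salt [ 0.50065787 -0.48398528  0.08      ]
tin [ 0.40753068 -0.44080691  0.058     ]
BL [ 0.67971775 -0.16729959  0.14      ]
BR [ 0.65171408 -0.43451233  0.14      ]
FR [ 0.55142166 -0.42245672  0.14      ]
FL [ 0.56821638 -0.15731503  0.14      ]
```

View pics/crop.png

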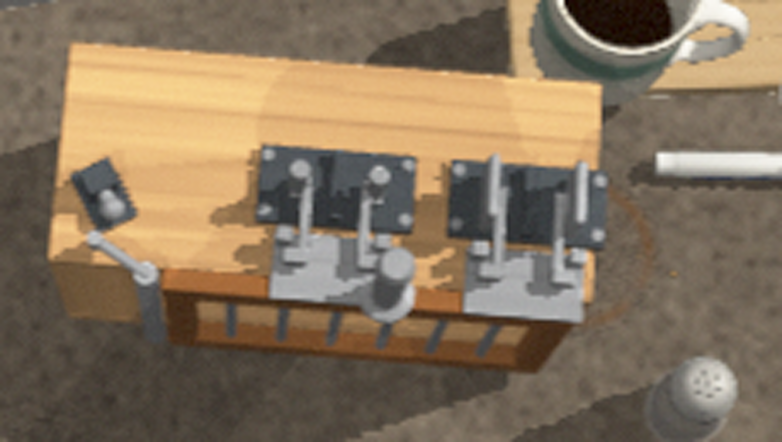

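The safety catch (round pins) is the left one, centred near (0.596,-0.297). The main catch (paddles) is on the right at (0.585,-0.391), the post is near (0.54,-0.32) and the crate yaw is about -6.5°. I'll move above the safety catch.

```bash
python3 -m handwheel '[[0,0,-0.084,0,0,0],[0,0,-0.084,0,0,0],[0.444,-0.028,-0.084,0,0,28.1],[0.444,-0.028,-0.084,0,0,28.1],[0.444,-0.028,-0.084,0,0,28.1],[0.444,-0.028,-0.084,0,0,28.1],[0.444,-0.028,-0.084,0,0,28.1],[0.444,-0.028,-0.084,0,0,28.1],[0.444,-0.028,-0.084,0,0,28.1],[0.444,-0.028,-0.084,0,0,28.1],[0.444,-0.028,-0.084,0,0,28.1],[0.444,-0.028,-0.084,0,0,28.1],[0.444,-0.028,-0.084,0,0,28.1]]' -1 20
python3 - <<'E'
from h import *
c=cams.calibration("wrist");p,d=cams.snapshot("wrist");np.save("pics/w_p.npy",p);np.save("pics/w_d.npy",d);np.save("pics/w_c.npy",c,allow_pickle=True)
cv2.imwrite("pics/w.png",p[:,:,::-1]);print(c,r.get_state()['eef_rot'])
P=cloud(c,d)
hi=(P[...,2]>.17)&(P[...,2]<.215)&(d>.1)&(P[...,0]>.5)&(P[...,0]<.65)&(P[...,1]>-.44)&(P[...,1]<-.24)
n,l,s,ce=cv2.connectedComponentsWithStats(hi.astype(np.uint8))
for i in range(1,n):
    if s[i,4]>40: q=P[l==i];print(ce[i],s[i],q.mean(0),q.min(0),q.max(0))
E
```

```text
time_s: 1.72
ee_pos: [0.5949, -0.2992, 0.3112]
eef_rot: [3.141, -0.0, -0.114]
wrist_force: [-0.6, 0.0, -0.5]
opening: 0.998
gripper_force: 0.0
{'fx': 422.14350191303157, 'fy': 422.14350191303157, 'cx': 311.5766506391754, 'cy': 238.7959874304023, 'eye': array([ 0.66484431, -0.30766682,  0.46891541]), 'orientation': array([ 2.87246378e+00,  5.76025842e-04, -1.68624043e+00])} [ 3.14118592e+00 -3.17352250e-04 -1.14396910e-01]
[411.3483871  220.32473118] [405 198  13  46 465] [ 0.59039042 -0.36983137  0.17782128] [ 0.57356427 -0.37470646  0.17004453] [ 0.60531856 -0.36595187  0.1812798 ]
[470.00574713 220.58812261] [462 198  16  46 522] [ 0.58529013 -0.41116729  0.17732246] [ 0.56909327 -0.41614205  0.17007601] [ 0.60046578 -0.40753837  0.18103375]
[281.52222222 221.12222222] [275 213  14  17 180] [ 0.60058663 -0.27870443  0.17849082] [ 0.59485704 -0.28320109  0.17010913] [ 0.60497746 -0.27377272  0.18126072]
[334.59322034 220.89830508] [328 213  14  17 177] [ 0.59640962 -0.31591051  0.17835733] [ 0.590526   -0.32045537  0.17007924] [ 0.60041474 -0.31121942  0.18185494]
[347.99342105 297.7127193 ] [336 275  28  43 912] [ 0.54712945 -0.31893773  0.20063932] [ 0.53465541 -0.32871958  0.17008708] [ 0.5534167  -0.3100592   0.21165226]
```

View pics/w.png

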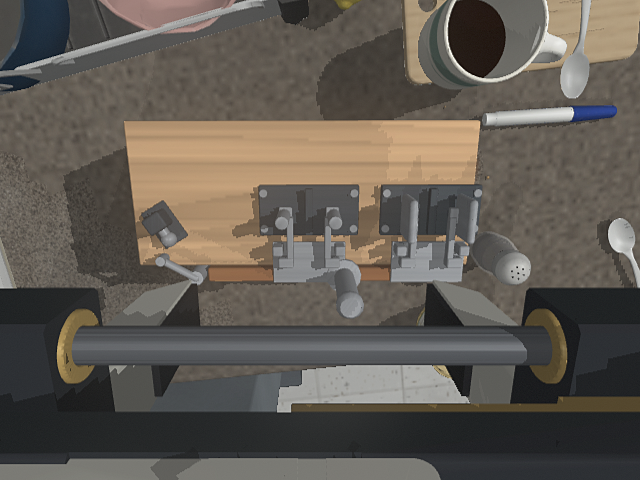

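The wrist view shows the pins at (282,221) and (335,221), the paddles at (411,220) and (470,221) and the post cap at (348,300). The safety centre is (0.5985,-0.2973). I'll descend with the fingers half open, check, then squeeze.

```bash
python3 -m handwheel '[[0.0054,-0.0023,0,0,0,0],[0.0054,-0.0023,0.04,0,0,0],[0.0054,-0.0023,0.08,0,0,0],[0.0054,-0.0023,0.11,0,0,0],[0.0054,-0.0023,0.13,0,0,0],[0.0054,-0.0023,0.145,0,0,0],[0.0054,-0.0023,0.159,0,0,0],[0.0054,-0.0023,0.159,0,0,0],[0.0054,-0.0023,0.159,0,0,0]]' -0.3 20
python3 -m handwheel '[[0,0,0,0,0,0],[0,0,0,0,0,0],[0,0,0,0,0,0],[0,0,0,0,0,0],[0,0,0,0,0,0],[0,0,0,0,0,0],[0,0,0,0,0,0],[0,0,0,0,0,0]]' 1 25
```

```text
time_s: 2.9
ee_pos: [0.6021, -0.2968, 0.1525]
eef_rot: [3.141, -0.001, -0.113]
wrist_force: [-0.1, -0.6, 0.8]
opening: 0.651
gripper_force: 0.0
time_s: 3.9
ee_pos: [0.6019, -0.2976, 0.1528]
eef_rot: [3.139, -0.002, -0.113]
wrist_force: [-0.3, -2.8, 5.0]
opening: 0.246
gripper_force: 25.0
```

```bash
python3 -m handwheel '[[0,0,0,0,0,0],[0,0,0,0,0,0],[0,0,0,0,0,0],[0,0,-0.04,0,0,0],[0,0,-0.07,0,0,0],[0,0.05,-0.07,0,0,0],[-0.001,0.094,-0.07,0,0,0],[-0.001,0.094,-0.07,0,0,0],[-0.001,0.094,-0.04,0,0,0],[-0.001,0.094,-0.015,0,0,0],[-0.001,0.094,0,0,0,0],[-0.001,0.094,0,0,0,0],[-0.001,0.094,0,0,0,0]]' -0.3 25
python3 -m handwheel '[[0,0,0,0,0,0],[0,0,0,0,0,0],[0,0,0,0,0,0],[0,0,0,0,0,0],[0,0,0,0,0,0],[0,0,0,0,0,0],[0,0,0,0,0,0],[0,0,0,0,0,0]]' 1 25
```

```text
time_s: 5.52
ee_pos: [0.5907, -0.3899, 0.153]
eef_rot: [3.14, -0.002, -0.112]
wrist_force: [0.2, -0.5, 1.3]
opening: 0.651
gripper_force: 0.0
time_s: 6.52
ee_pos: [0.5904, -0.3918, 0.1531]
eef_rot: [3.138, -0.003, -0.113]
wrist_force: [-0.3, -5.6, 3.9]
opening: 0.251
gripper_force: 25.0
```

```bash
python3 -m handwheel '[[0,0,0,0,0,0],[0,0,0,0,0,0],[0,0,0,0,0,0],[0,0,-0.05,0,0,0],[0,0,-0.1,0,0,0],[0.02,-0.05,-0.16,0,0,0],[0.02,-0.05,-0.16,0,0,0],[0.02,-0.05,-0.16,0,0,0],[0.02,-0.05,-0.16,0,0,0]]' -0.3 25
python3 - <<'E'
from h import *
c=cams.calibration("wrist");p,d=cams.snapshot("wrist")
cv2.imwrite("pics/w2.png",p[:,:,::-1])
P=cloud(c,d)
hi=(P[...,2]>.17)&(P[...,2]<.215)&(d>.1)&(P[...,0]>.5)&(P[...,0]<.65)&(P[...,1]>-.44)&(P[...,1]<-.24)
n,l,s,ce=cv2.connectedComponentsWithStats(hi.astype(np.uint8))
for i in range(1,n):
    if s[i,4]>40: q=P[l==i];print(ce[i],s[i],q.mean(0),q.min(0),q.max(0))
E
```

```text
time_s: 7.65
ee_pos: [0.6147, -0.3429, 0.309]
eef_rot: [-3.14, 0.004, -0.113]
wrist_force: [-0.5, 0.2, -1.0]
opening: 0.647
gripper_force: 0.0
[370.23832924 253.34398034] [365 232  11  45 407] [ 0.5894759  -0.38218008  0.17821158] [ 0.57175566 -0.38678187  0.17000669] [ 0.60378117 -0.37809422  0.18177077]
[394.93240093 253.52214452] [389 232  13  45 429] [ 0.58725376 -0.39976291  0.17797306] [ 0.569339   -0.40464936  0.17000739] [ 0.60226006 -0.39589466  0.18119401]
[242.171875 253.9375  ] [235 246  16  17 192] [ 0.59943841 -0.29096931  0.17803171] [ 0.5938065  -0.29533758  0.17021714] [ 0.60339117 -0.28561149  0.18150784]
[261.31318681 253.86813187] [254 246  15  17 182] [ 0.59801655 -0.30466128  0.17830532] [ 0.59235379 -0.30905204  0.1702504 ] [ 0.60205874 -0.29914674  0.18142811]
[291.17101449 316.16521739] [280 306  22  19 345] [ 0.55020015 -0.32041714  0.18452753] [ 0.5441918  -0.32705817  0.17014597] [ 0.5530232  -0.31155055  0.20248479]
```

View pics/w2.png

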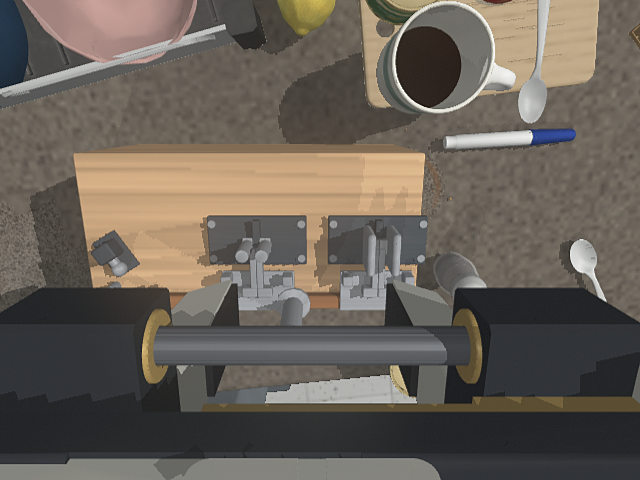

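The picture shows both pairs squeezed together: pins at (242,254) and (261,254), paddles at (370,253) and (395,253). The post is at about (0.545,-0.319), so I'll grip it.

```bash
python3 -m handwheel '[[-0.04,-0.0154,0,0,0,0],[-0.072,-0.0154,0,0,0,0],[-0.072,-0.0154,0.03,0,0,0],[-0.072,-0.0154,0.07,0,0,0],[-0.072,-0.0154,0.1,0,0,0],[-0.072,-0.0154,0.125,0,0,0],[-0.072,-0.0154,0.142,0,0,0],[-0.072,-0.0154,0.142,0,0,0],[-0.072,-0.0154,0.142,0,0,0]]' -0.3 25
python3 -m handwheel '[[0,0,0,0,0,0],[0,0,0,0,0,0],[0,0,0,0,0,0],[0,0,0,0,0,0],[0,0,0,0,0,0],[0,0,0,0,0,0],[0,0,0,0,0,0],[0,0,0,0,0,0]]' 1 30
python3 - <<'E'
import numpy as np
# tool x=crate x, tool y=-crate y ; post from hinge: shut (x 0, ytool +.118)
for a in np.arange(.1,1.61,.1): print(round(a,1), round(-.118*np.sin(a),4), round(-.118*(1-np.cos(a)),4))
E
```

```text
time_s: 8.82
ee_pos: [0.5456, -0.3195, 0.1698]
eef_rot: [3.141, 0.0, -0.113]
wrist_force: [-0.4, -0.2, 0.9]
opening: 0.654
gripper_force: 0.0
time_s: 9.82
ee_pos: [0.5458, -0.3194, 0.1698]
eef_rot: [3.141, -0.0, -0.113]
wrist_force: [-0.0, -3.8, 0.8]
opening: 0.189
gripper_force: 30.0
0.1 -0.0118 -0.0006
0.2 -0.0234 -0.0024
0.3 -0.0349 -0.0053
0.4 -0.046 -0.0093
0.5 -0.0566 -0.0144
0.6 -0.0666 -0.0206
0.7 -0.076 -0.0277
0.8 -0.0846 -0.0358
0.9 -0.0924 -0.0447
1.0 -0.0993 -0.0542
1.1 -0.1052 -0.0645
1.2 -0.11 -0.0752
1.3 -0.1137 -0.0864
1.4 -0.1163 -0.0979
1.5 -0.1177 -0.1097
1.6 -0.1179 -0.1214
```

```bash
python3 -m handwheel '[[-0.006,0,0,0,0,0],[-0.0118,-0.0006,0,0,0,0],[-0.0175,-0.0014,0,0,0,0],[-0.0234,-0.0024,0,0,0,0],[-0.029,-0.0037,0,0,0,0],[-0.0349,-0.0053,0,0,0,0],[-0.0349,-0.0053,0,0,0,0]]' 1 30
```

```text
time_s: 10.7
ee_pos: [0.5111, -0.3106, 0.1698]
eef_rot: [3.14, -0.001, -0.114]
wrist_force: [0.8, -7.0, -2.5]
opening: 0.18
gripper_force: 30.0
```

```bash
python3 -m handwheel '[[-0.011,-0.004,0,0,0,0],[-0.0165,-0.0065,0,0,0,0],[-0.0217,-0.0091,0,0,0,0],[-0.0268,-0.0122,0,0,0,0],[-0.0317,-0.0153,0,0,0,0],[-0.0365,-0.0188,0,0,0,0],[-0.0411,-0.0224,0,0,0,0],[-0.0455,-0.0265,0,0,0,0],[-0.0497,-0.0305,0,0,0,0],[-0.0536,-0.035,0,0,0,0],[-0.0575,-0.0394,0,0,0,0],[-0.061,-0.0442,0,0,0,0],[-0.0644,-0.0489,0,0,0,0],[-0.0644,-0.0489,0,0,0,0]]' 1 30
```

```text
time_s: 12.45
ee_pos: [0.449, -0.2557, 0.1697]
eef_rot: [3.138, 0.007, -0.114]
wrist_force: [-16.6, -12.6, 3.7]
opening: 0.182
gripper_force: 30.0
```

The gate is following, with a radial force of about 20 N, so the true arc lies about 4 mm further out. I'll correct for that and finish.

```bash
python3 -m handwheel '[[-0.0045,0,0,0,0,0],[-0.0075,-0.0045,0,0,0,0],[-0.0102,-0.0097,0,0,0,0],[-0.0127,-0.015,0,0,0,0],[-0.015,-0.0205,0,0,0,0],[-0.017,-0.026,0,0,0,0],[-0.0188,-0.0315,0,0,0,0],[-0.02,-0.0375,0,0,0,0],[-0.0213,-0.0432,0,0,0,0],[-0.022,-0.049,0,0,0,0],[-0.0226,-0.055,0,0,0,0],[-0.0228,-0.06,0,0,0,0],[-0.0228,-0.066,0,0,0,0],[-0.0228,-0.066,0,0,0,0],[-0.0228,-0.066,0,0,0,0],[-0.0228,-0.066,0,0,0,0]]' 1 30
python3 - <<'E'
from h import *
s=r.get_state();print(s['ee_pos'],s['wrist_force'])
for n in("top","scene"):
    p,d=cams.snapshot(n);cv2.imwrite(f"pics/end_{n}.png",p[:,:,::-1])
E
```

```text
time_s: 14.45
ee_pos: [0.4362, -0.1856, 0.1695]
eef_rot: [3.142, 0.003, -0.113]
wrist_force: [-5.0, -5.2, 0.4]
opening: 0.182
gripper_force: 30.0
[ 0.43615071 -0.18562865  0.16949793] [-4.95461713 -5.16460028  0.44759994]
```

View pics/end_scene.png

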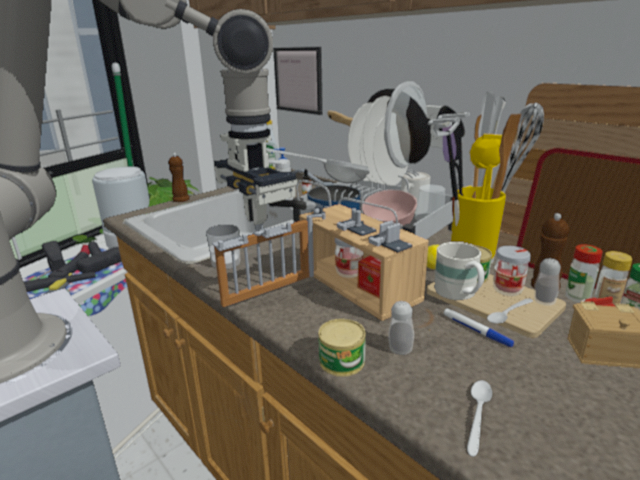

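View pics/end_top.png

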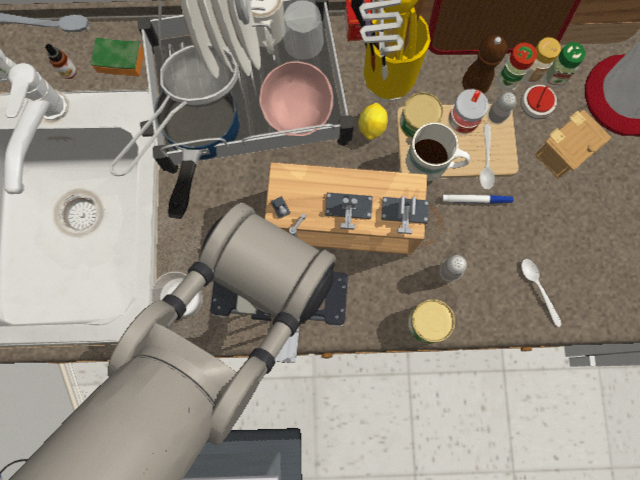

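The scene view shows the gate at (265,265), square to the front, with the gripper on the post. The tin, salt shaker and tumbler haven't moved. I'll hand it in.

```bash
python3 -c "
from rig import r
print(r.hand_in())"
```

```text
the job is handed in; nothing more can be done
None
```

Handed in at about 14.5 s of the 58 s limit: safety catch squeezed, then the main catch, and the gate swung about square to the front and still held by its post; the tumbler, salt shaker and tin look unmoved in the last pictures, and no verdict came back.

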